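# Lift the lime's insert bin out of its organiser and tip it into the tray

## Task

Take the insert bin that holds the green lime by its grip post and lift it straight up, level, out of the wooden organiser frame. Then tip the bin over the low metal tray so that the lime rolls out into the tray, and stand the empty bin upright on the worktop, clear of the frame and the tray.

Things in the scene. Friction and masses are not known exactly. Their poses are not given: they have to be found in the camera images.
- bin_lime_grip (a point): Centre of the 22 mm square grip post (42 mm tall) of the lime's bin, 106 mm above the bin's underside centre. Post stands on a bridge (76 to 84 mm up) across the bin. White bin 110 (x) x 76 (y) mm, walls 58 mm high, 0.14 kg; floor 4 mm. Bin axes: z up, x from scoop front to rear; at the -x front a 22 degree ramp ends in a 26 mm rim: tip the front down 45 to 55 degrees and things roll out over it
- lime_center (a point): Centre of the lime, a green fruit 52 x 45 x 45 mm, about 47 g, lying loose on the rear (+x) half of its bin's floor; its axes turn as it rolls. It is in one of three identical bins that stand side by side in the frame, any of the three; the other two hold a brown egg and a tealight
- frame: Organiser frame of pale wood, fixed, 130 (x) x 272 (y) x 46 mm; origin at the centre of its underside, z up. Three pockets along y, 88 mm apart, each 114 x 80 mm (2 mm play round a bin), floor 6 mm up: a bin must rise 40 mm to clear the walls. The bins' axes are parallel to the frame's, scoop fronts roughly to the robot. It may be left or right of the robot, the tray on the other side
- tray: Low open steel tray, fixed, 160 (x) x 170 (y) mm, walls 36 mm high, 3 mm thick, a small handle loop on either y side (12 mm more); origin at the centre of its underside, z up. Between frame and tray is a strip of bare worktop at least 140 mm wide (y), free from 0.36 to 0.56 m ahead of the robot (x); a tin can stands at its far end

How it is judged:
On the way, in this order (a step that is already met when the one before it is completed fails the run):
1. the bin is lifted level (within 15 degrees) clear of the frame with the lime in it (z of bin_lime_grip in the frame of frame above 0.156 m and angle between bin_lime_grip's own z axis and vertical below 0.26 rad and distance between lime_center and bin_lime_grip below 0.115 m and height (world z) of lime_center above 0.065 m), for 0.2 s.
2. the bin is tipped over the tray (20 degrees or more, its post within 200 mm of the tray's centre) and the lime has gone into the tray (x of lime_center in the frame of tray between -0.08 and 0.08 m and y of lime_center in the frame of tray between -0.085 and 0.085 m and height (world z) of lime_center below 0.05 m and angle between bin_lime_grip's own z axis and vertical above 0.35 rad and horizontal distance between bin_lime_grip and tray below 0.2 m), for 0.1 s.
At the end, for the whole second after the job is handed in: The lime lies inside the tray; the lime's bin stands upright on the worktop (within 10 degrees, post centre 94 to 118 mm above it), outside the frame and the tray (x of lime_center in the frame of tray between -0.08 and 0.08 m and y of lime_center in the frame of tray between -0.085 and 0.085 m and height (world z) of lime_center below 0.05 m and height (world z) of bin_lime_grip between 0.094 and 0.118 m and angle between bin_lime_grip's own z axis and vertical below 0.17 rad and horizontal distance between bin_lime_grip and tray above 0.1 m and not (x of bin_lime_grip in the frame of frame between -0.08 and 0.08 m and y of bin_lime_grip in the frame of frame between -0.15 and 0.15 m)); the robot touches nothing.
It fails at once if the bin is tipped by more than 15 degrees while it is still in the frame (x of bin_lime_grip in the frame of frame between -0.08 and 0.08 m and y of bin_lime_grip in the frame of frame between -0.15 and 0.15 m and z of bin_lime_grip in the frame of frame below 0.148 m and angle between bin_lime_grip's own z axis and vertical above 0.26 rad).
It also fails if it takes over 56 s, if anything falls off the work surface, if the arm or the gripper's body presses on something with over 40 N, if the wrist force passes 120 N, or if a joint passes its speed limit or range.

## Robot

A 6-joint arm with a two-finger parallel gripper is mounted at the origin on a cart in front of the work surface, level with it; the furniture and walls round the work are solid. World frame = base frame: x ahead of the robot, y to its left, z up, the work surface at z = 0. Lengths are in m, angles in rad, forces in N, time in s.
With the tool pointing down it reaches from about 0.275 to 0.825 m from the base axis. Payload 4.9 kg.
Tool frame: the origin (TCP) lies between the finger pads; the fingertips stand 25 mm ahead of it and the grasp point (between the pads) lies 6 mm ahead of it; z points along the fingers, y is the line along which they close (so a half turn about z gives the same grasp; the last joint's range is limited). The gripper opens to 85 mm and grips with 20 to 120 N. Pads are 22 mm wide; open, the fingers measure 114 mm over their backs; the gripper's body (76 mm by 85 mm) begins 54 mm behind the grasp point. The pads swing forward as they close: fully open they stand 13 mm farther back than shut.
Start: joints at [-0.134, 0.326, -0.193, 1.052, 0, 1.437], TCP at [0.55, 0, 0.256] pointing down, gripper open.
Joint ranges: [-2.65, 2.65], [-0.97, 1.79], [-1.3, 1.35], [-1.93, 2.1], [-1.47, 1.37], [-3.14, 3.14]. Speed limits (rad/s): [2.57, 2.57, 3.14, 3.14, 3.14, 3.14].

## Interface

Orientations are given as a unit quaternion [x, y, z, w].
In Python, from station import sense, capture, hand_in gives the robot as it stands.
- The arm moves only by the tool servo_tool, never from a script. Its argument "commands" is text: rows parted by semicolons, each of 5 numbers parted by spaces: the shift along the world's x, y, z in units of 0.3 m (1.0 is 0.3 m), then the turn about the world's z in units of 1.5 rad (1.0 is 1.5 rad), then the gripper command: -1 is shut, 1 is fully open, values between are in proportion. A call has 1 to 10 rows; each row is the pose to reach, as a shift and turn from the pose commanded when the call began; what a row does not reach only later rows make up. A row lasts 1/8 s, in which the tool goes at most 62.5 mm and 10.7 degrees, less where a joint would pass 70% of its speed; a pose out of reach is approached as far as the arm can. A call with a number of a shift or a turn outside -1 to 1 is refused whole. A call with a gripper value outside its range is refused whole. The fingers move at their own pace and stop on an object; the grip force is fixed at half the most. Time passes only in rows, so rows that repeat a pose let the fingers close. It gives the time, the measured TCP pose, the force, the opening and the grip force at its end, in the units of the state.
- sense(): the state, without advancing time (a new reading comes with each control period).
- capture(name): name is "side" or "top"; returns a dict with "color" (480x640x3 uint8, red, green, blue), "camera_matrix" (3x3 intrinsics, pixels), "R" (3x3) and "t" (3): a world point X has camera coordinates R X + t. Camera axes: x right, y down, z forward; pixel columns grow to the right and rows downward; lengths in m; the calibration is good to about 2 mm. A picture is of the moment at which its call begins. There is no depth.
- hand_in(): hands the job in; it is judged then, once.
The state is a dict: "t": time; "joint_pos": joint angles; "qvel": joint speeds; "joint_torque": joint torques, N m; "tcp_pos": TCP position; "tool_rot": TCP orientation; "ft_force": force on the tool from outside, world axes, zero at the start; "torque": the same for the moment, N m; "width": finger opening in m; "grasp_force": force on a finger pad.
Only numpy, scipy, OpenCV 4.12 (cv2) and the standard library are available. Lean on these libraries where they do the work, as an engineer would, in place of code of your own. Each camera call takes 0.05 s, during which the arm holds its last target. There are 200 camera calls.

## Working session

There is one attempt and no reset: what is moved stays moved. The work goes in short steps, Python scripts to look and compute and a tool call to move; the robot and the scene stay as the last step left them, time stands still between calls to the robot, and variables do not carry over. Pictures are saved under pics/ and viewed, at most 11 in all, crops included, and the job is handed in when it is done.

Besides the shell and the picture viewer there is one more tool, called after "Request:" as a command line: name --argument value ..., lists and objects as JSON in quotes. servo_tool: Moves the arm, as the interface text tells. Its arguments: {"type":"object","properties":{"commands":{"type":"string"}},"required":["commands"]}

```bash
mkdir -p pics; cat > h.py <<'E'
import numpy as np, cv2
from station import sense, capture, hand_in
def save(n,f):
    c=capture(n); cv2.imwrite('pics/'+f,c['color'][:,:,::-1]); np.savez('pics/'+f[:-4]+'.npz',**c); return c
def ray(c,uv):
    K,R,t=c['camera_matrix'],c['R'],c['t']
    uv=np.atleast_2d(np.asarray(uv,float)); d=(R.T@np.linalg.inv(K)@np.c_[uv,np.ones(len(uv))].T).T
    return -R.T@t,d
def plane(c,uv,z):
    o,d=ray(c,uv); return o+d*((z-o[2])/d[:,2])[:,None]
E
python3 -c "
from h import *
for n in('top','side'):
  c=save(n,n+'0.png');print(n,c['camera_matrix'].round(0).tolist(),(-c['R'].T@c['t']).round(3),c['R'].round(2).tolist())
print(sense())"
```

```text
top [[524.0, 0.0, 323.0], [0.0, 524.0, 241.0], [0.0, 0.0, 1.0]] [ 0.334 -0.027  1.354] [[-0.01, -1.0, 0.0], [-0.99, 0.01, -0.11], [0.11, -0.0, -0.99]]
side [[489.0, 0.0, 319.0], [0.0, 489.0, 236.0], [0.0, 0.0, 1.0]] [0.448 0.876 0.699] [[-1.0, -0.02, -0.03], [0.01, 0.56, -0.83], [0.03, -0.83, -0.56]]
{'t': 0.1, 'joint_pos': array([-1.34170757e-01,  3.26870427e-01, -1.93484101e-01,  1.05200237e+00,
        2.14206708e-05,  1.43657916e+00]), 'qvel': array([ 0.00087545, -0.00244724,  0.00277403, -0.00049925,  0.00036018,
       -0.00056709]), 'joint_torque': array([-1.63831678e-04, -4.44239044e+01,  2.63037515e+01,  7.96647771e-03,
       -2.12530945e-04,  1.93304103e-06]), 'tcp_pos': array([5.49517461e-01, 9.86913415e-05, 2.55579665e-01]), 'tool_rot': array([ 7.07090164e-01,  7.07122968e-01, -4.64448300e-04, -6.27096817e-04]), 'ft_force': array([-0.39891636,  0.01746013,  0.16705223]), 'torque': array([-0.00541089, -0.04175126,  0.03502131]), 'grasp_force': 0.0, 'width': 0.08536636956052295}
```

View pics/top0.png

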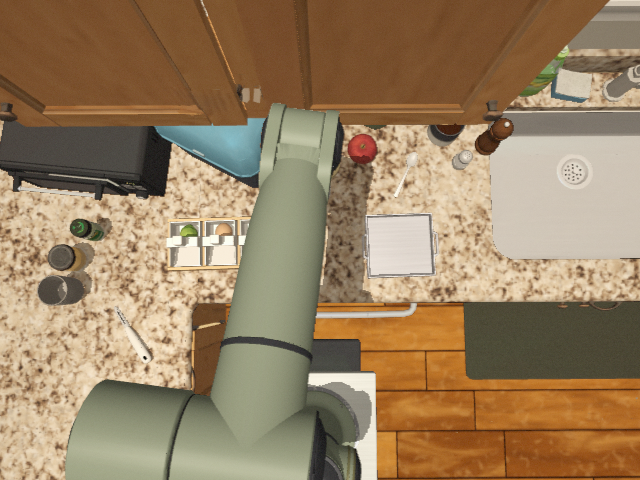

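View pics/side0.png

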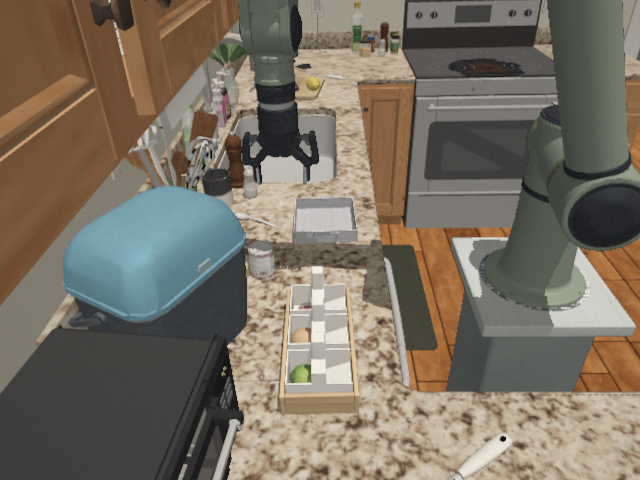

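```bash
python3 -c "
from h import *
a=cv2.imread('pics/top0.png')
x=cv2.resize(a[195:290,150:260],None,fx=5,fy=5,interpolation=cv2.INTER_CUBIC)
y=cv2.resize(a[195:290,355:445],None,fx=2.6,fy=2.6,interpolation=cv2.INTER_CUBIC)
z=np.zeros((475,790,3),np.uint8);z[:,:550]=x;z[:y.shape[0],552:552+y.shape[1]]=y
cv2.imwrite('pics/crop0.png',z)
s=cv2.imread('pics/side0.png')
cv2.imwrite('pics/crop1.png',cv2.resize(s[190:420,240:400],None,fx=2.6,fy=2.6,interpolation=cv2.INTER_CUBIC))
c=dict(np.load('pics/top0.npz'))
h=cv2.cvtColor(a,cv2.COLOR_BGR2HSV)
m=cv2.inRange(h,(30,90,50),(60,255,255));m[:200]=0;m[290:]=0;m[:,:165]=0;m[:,260:]=0
v,u=np.nonzero(m);print('lime',u.mean(),v.mean(),plane(c,[[u.mean(),v.mean()]],.035))
"
```

```text
lime 188.14285714285714 231.02597402597402 [[0.50808659 0.312945   0.035     ]]
```

View pics/crop0.png

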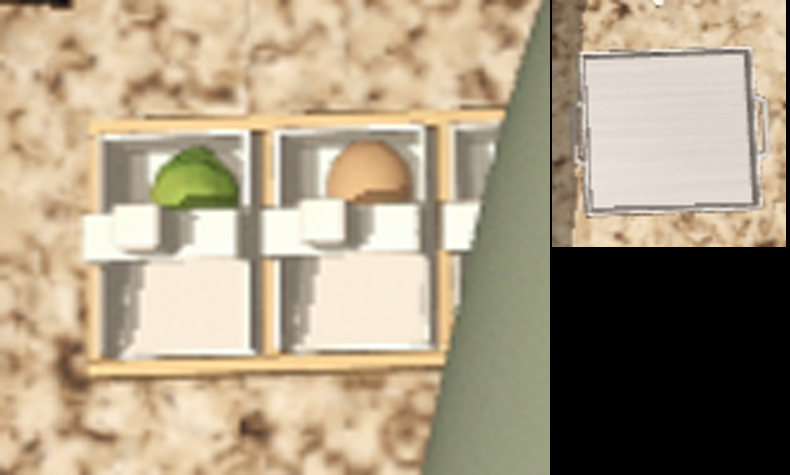

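View pics/crop1.png

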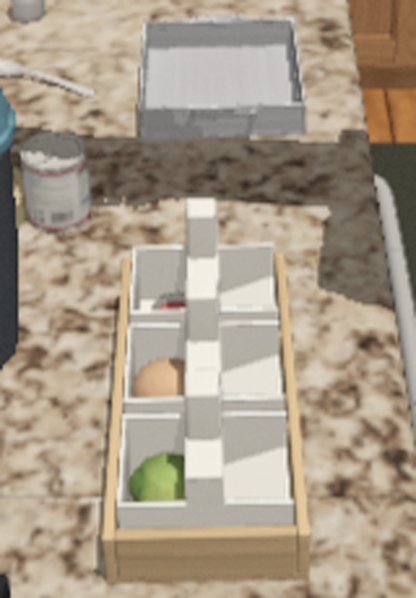

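```bash
python3 -c "
from h import *
c=dict(np.load('pics/top0.npz'));s=dict(np.load('pics/side0.npz'))
print('post top',plane(c,[[177.2,240.4]],.133),plane(s,[[318.5,365]],.133))
F=plane(c,[[168,219.4],[168,269.8],[239,267],[250,217.4]],.046);print('frame',F.round(4))
print('yaw',np.degrees(np.arctan2(-(F[0]-F[3])[0],(F[0]-F[3])[1])),np.degrees(np.arctan2(-(F[1]-F[2])[0],(F[1]-F[2])[1])))
p=np.array([[582,53],[751,48],[762,208],[587,214]],float)
T=plane(c,np.c_[355+(p[:,0]-552)/2.6,195+p[:,1]/2.6],.036);print('tray',T.round(4),T.mean(0))
print('tray yaw',np.degrees(np.arctan2(-(T[0]-T[1])[0],(T[0]-T[1])[1])),np.degrees(np.arctan2(-(T[3]-T[2])[0],(T[3]-T[2])[1])))
print('sides',[np.linalg.norm(T[i]-T[i-1]).round(4) for i in range(4)], np.linalg.norm(F[0]-F[1]))
"
```

```text
post top [[0.47318857 0.31283875 0.133     ]] [[0.47211827 0.377627   0.133     ]]
frame [[0.5365 0.3615 0.046 ]
 [0.4094 0.3582 0.046 ]
 [0.4152 0.1812 0.046 ]
 [0.5403 0.1548 0.046 ]]
yaw 1.0516506069330411 1.8925151476705908
tray [[ 0.5452 -0.1402  0.036 ]
 [ 0.5491 -0.3058  0.036 ]
 [ 0.3926 -0.3119  0.036 ]
 [ 0.3879 -0.1426  0.036 ]] [ 0.46868165 -0.2251268   0.036     ]
tray yaw 1.351987331108561 1.588910608625111
sides [np.float64(0.1574), np.float64(0.1656), np.float64(0.1567), np.float64(0.1693)] 0.12717460696748878
```

Request:
servo_tool --commands "-0.1 0.3 0 0.2 1;-0.2 0.6 0 0.4 1;-0.25 0.8 0 0.55 1;-0.25 0.8 0 0.55 1;-0.25 0.8 0 0.55 1;-0.25 0.8 0 0.55 1"

```text
t: 0.85
tcp_pos: [0.4744, 0.2407, 0.2559]
tool_rot: [0.364, 0.931, -0.0, -0.0]
ft_force: [0.4, 0.7, 0.7]
width: 0.0853
grasp_force: 0.0
```

Request:
servo_tool --commands "0 0.243 0 0.515 1;0 0.243 0 0.515 1;0 0.243 0 0.515 1;0 0.243 0 0.515 1;0 0.243 0 0.515 1;0 0.243 0 0.515 1"

```text
t: 1.6
tcp_pos: [0.4753, 0.3122, 0.2562]
tool_rot: [-0.011, 1.0, -0.0, -0.0]
ft_force: [0.0, -0.2, -1.2]
width: 0.0854
grasp_force: 0.0
```

```bash
python3 -c "
from h import *
c=save('top','top1.png');s=save('side','side1.png');r=sense();print(r['t'],r['joint_pos'].round(3),r['tcp_pos'].round(4),r['tool_rot'].round(4))
a=cv2.imread('pics/top1.png');b=cv2.imread('pics/side1.png')
z=np.zeros((560,800,3),np.uint8);z[:400,:400]=cv2.resize(a[180:300,130:250],(400,400));z[:560,400:]=cv2.resize(b[200:424,240:400],(400,560));cv2.imwrite('pics/crop2.png',z)"
```

```text
1.7 [ 0.452  0.361 -0.142  1.068 -0.     0.428] [0.4752 0.3125 0.2562] [-0.012   0.9999 -0.     -0.    ]
```

View pics/crop2.png

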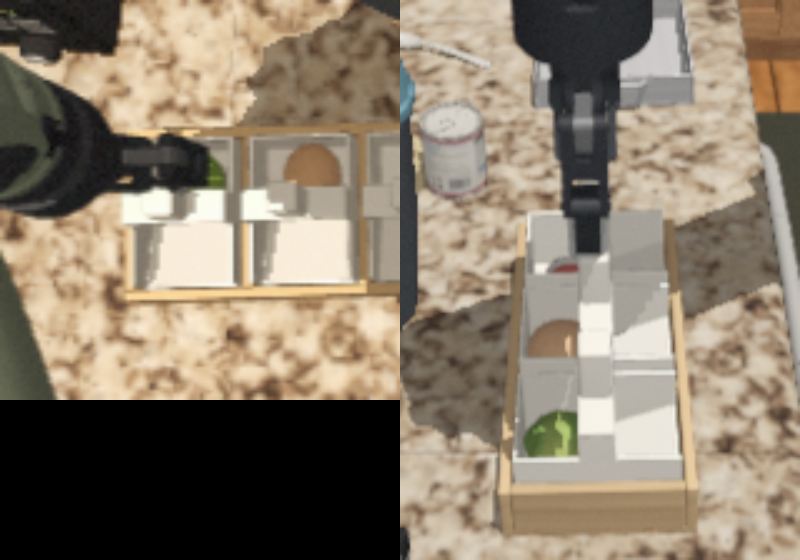

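```bash
python3 -c "
from h import *
s=dict(np.load('pics/side1.npz'))
def pr(X): 
  p=s['camera_matrix']@(s['R']@np.array(X)+s['t']); p=p[:2]/p[2]; return (400+(p[0]-240)*2.5,(p[1]-200)*2.5)
for X in ([.4732,.3128,.133],[.4732,.3128,.091],[.4732+.011,.3128+.011,.133],[.4732-.011,.3128+.011,.133],[.4732,.3128+.038,.064+.026],[.4752,.3125,.24]): print(np.round(pr(X)))
q=np.array([[503,487],[695,485]],float);P=plane(s,np.c_[240+(q[:,0]-400)/2.5,200+q[:,1]/2.5],.046);print(P,P.mean(0))
"
```

```text
[597. 334.]
[598. 380.]
[579. 347.]
[614. 346.]
[597. 426.]
[589. 204.]
[[0.5350575  0.36306588 0.046     ]
 [0.4108168  0.36161112 0.046     ]] [0.47293715 0.3623385  0.046     ]
```

Request:
servo_tool --commands "-0.007 0.002 -0.15 0 1;-0.007 0.002 -0.3 0 1;-0.007 0.002 -0.4 0 1;-0.007 0.002 -0.447 0 1;-0.007 0.002 -0.447 0 1;-0.007 0.002 -0.447 0 -1;-0.007 0.002 -0.447 0 -1;-0.007 0.002 -0.447 0 -1;-0.007 0.002 -0.447 0 -1;-0.007 0.002 -0.447 0 -1"

```text
t: 2.95
tcp_pos: [0.4732, 0.3138, 0.1227]
tool_rot: [-0.013, 1.0, 0.0, 0.0]
ft_force: [-0.5, 0.3, 3.6]
width: 0.0214
grasp_force: 62.0
```

Request:
servo_tool --commands "0 0 0.03 0 -1;0 0 0.07 0 -1;0 0 0.12 0 -1;0 0 0.17 0 -1;0 0 0.24 0 -1;0 0 0.31 0 -1;0 0 0.37 0 -1;0 0 0.4 0 -1;0 0 0.4 0 -1;0 0 0.4 0 -1"

```text
t: 4.2
tcp_pos: [0.4725, 0.3133, 0.2415]
tool_rot: [-0.013, 1.0, -0.0, -0.001]
ft_force: [0.3, -0.2, -1.8]
width: 0.0213
grasp_force: 61.3
```

```bash
python3 -c "
from h import *
c=save('top','top2.png');s=save('side','side2.png');r=sense();print(r['t'],r['tcp_pos'].round(4),r['ft_force'].round(1),r['torque'].round(2),r['width'])"
```

```text
4.3 [0.4725 0.3133 0.2413] [-0.4  0.3 -1.6] [-0.01 -0.01  0.02] 0.021325221940785972
```

View pics/side2.png

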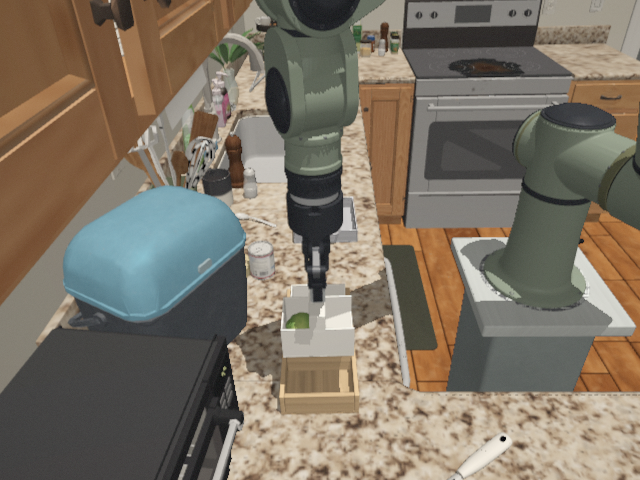

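```bash
python3 -c "
from h import *
c=dict(np.load('pics/top0.npz'));s=dict(np.load('pics/side0.npz'))
for z in(.4,.5,.6,.7,.8):
  print(z,plane(c,[[400,125]],z).round(3)[0],plane(s,[[133,215],[250,10]],z).round(3).tolist())
print(plane(c,[[362,149],[405,192],[412,157],[462,158],[330,125]],.02).round(3))
"
```

```text
0.4 [ 0.658 -0.174  0.4  ] [[0.687, 0.381, 0.4], [0.739, -1.033, 0.4]]
0.5 [ 0.624 -0.159  0.5  ] [[0.607, 0.546, 0.5], [0.642, -0.395, 0.5]]
0.6 [ 0.59  -0.144  0.6  ] [[0.528, 0.712, 0.6], [0.545, 0.242, 0.6]]
0.7 [ 0.556 -0.128  0.7  ] [[0.448, 0.877, 0.7], [0.448, 0.88, 0.7]]
0.8 [ 0.522 -0.113  0.8  ] [[0.368, 1.042, 0.8], [0.35, 1.517, 0.8]]
[[ 0.723 -0.132  0.02 ]
 [ 0.608 -0.242  0.02 ]
 [ 0.701 -0.263  0.02 ]
 [ 0.698 -0.393  0.02 ]
 [ 0.788 -0.049  0.02 ]]
```

Request:
servo_tool --commands "0 0 0.08 0 -1;0 -0.05 0.16 0 -1;0 -0.12 0.2 -0.06 -1;0 -0.22 0.2 -0.14 -1;0 -0.34 0.2 -0.24 -1;0 -0.46 0.2 -0.34 -1;0 -0.58 0.2 -0.44 -1;0 -0.7 0.2 -0.54 -1;0 -0.82 0.2 -0.64 -1;0 -0.94 0.2 -0.74 -1"

```text
t: 5.55
tcp_pos: [0.4726, 0.0304, 0.3017]
tool_rot: [0.518, 0.856, -0.0, -0.0]
ft_force: [0.6, 0.4, -1.4]
width: 0.021
grasp_force: 61.3
```

Request:
servo_tool --commands "-0.05 -0.12 0 -0.1 -1;-0.1 -0.24 0 -0.2 -1;-0.15 -0.36 0 -0.3 -1;-0.2 -0.48 0 -0.4 -1;-0.25 -0.6 0 -0.5 -1;-0.3 -0.7 0 -0.6 -1;-0.35 -0.79 0 -0.7 -1;-0.4 -0.83 0 -0.8 -1;-0.43 -0.853 0 -0.9 -1;-0.45 -0.853 0 -1 -1"

```text
t: 6.8
tcp_pos: [0.3373, -0.2247, 0.3017]
tool_rot: [0.962, 0.273, -0.0, -0.0]
ft_force: [-0.8, -0.1, -1.6]
width: 0.0212
grasp_force: 61.3
```

Request:
servo_tool --commands "-0.02 0 -0.02 -0.1 -1;-0.04 0 -0.08 -0.2 -1;-0.05 0 -0.14 -0.3 -1;-0.05 0 -0.2 -0.354 -1;-0.05 0 -0.2 -0.354 -1;-0.05 0 -0.2 -0.354 -1;-0.05 0 -0.2 -0.354 -1"

```text
t: 7.68
tcp_pos: [0.3233, -0.2248, 0.2429]
tool_rot: [1.0, 0.014, 0.0, 0.0]
ft_force: [-0.0, 0.2, -1.1]
width: 0.0213
grasp_force: 61.3
```

```bash
python3 -c "
from h import *
c=save('top','top3.png');s=save('side','side3.png');r=sense();print(r['t'],r['joint_pos'].round(3),r['tcp_pos'].round(4),r['tool_rot'].round(3),r['ft_force'].round(1),r['torque'].round(2),r['width'])
a=cv2.imread('pics/top3.png');b=cv2.imread('pics/side3.png')
z=np.zeros((480,800,3),np.uint8);z[:,:400]=cv2.resize(a[190:370,310:460],(400,480));z[:,400:]=cv2.resize(b[80:320,240:440],(400,480));cv2.imwrite('pics/crop3.png',z)"
```

```text
7.775 [-0.795  0.044 -0.582  0.943 -0.     2.318] [ 0.3232 -0.2247  0.2427] [1.    0.014 0.    0.   ] [ 0.8  0.5 -1.1] [-0.07  0.02  0.01] 0.02130857179985808
```

View pics/crop3.png

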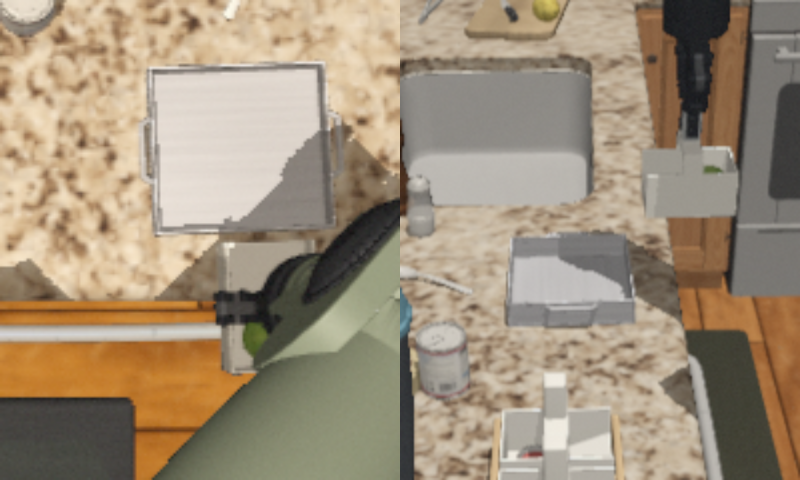

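Request:
servo_tool --commands "0 0 -0.1 0 -1;0 0 -0.2 0 -1;0 0 -0.3 0 -1;0 0 -0.34 0 -1;0 0 -0.34 0 -1"

```text
t: 8.4
tcp_pos: [0.3228, -0.2242, 0.1401]
tool_rot: [1.0, 0.014, -0.0, -0.0]
ft_force: [0.5, -0.3, -2.6]
width: 0.0214
grasp_force: 61.3
```

Request:
servo_tool --commands "0.02 0 0 0 -1;0.04 0 0 0 -1;0.055 0 0.008 0 -1;0.07 0 0.015 0 -1;0.085 0 0.023 0 -1;0.1 0 0.03 0 -1;0.115 0 0.034 0 -1;0.13 0 0.038 0 -1;0.145 0 0.04 0 -1;0.16 0 0.043 0 -1"

```text
t: 9.65
tcp_pos: [0.3693, -0.224, 0.1531]
tool_rot: [1.0, 0.014, -0.002, -0.0]
ft_force: [-6.0, -0.2, 1.4]
width: 0.0211
grasp_force: 62.7
```

```bash
python3 -c "
from h import *
c=save('top','top4.png');s=save('side','side4.png');r=sense();print(r['t'],r['tcp_pos'].round(4),r['tool_rot'].round(3),r['ft_force'].round(1),r['torque'].round(2),r['width'])
a=cv2.imread('pics/top4.png');b=cv2.imread('pics/side4.png')
z=np.zeros((480,800,3),np.uint8);z[:,:400]=cv2.resize(a[190:370,310:460],(400,480));z[:,400:]=cv2.resize(b[120:280,280:413],(400,480));cv2.imwrite('pics/crop4.png',z)"
```

```text
9.75 [ 0.3699 -0.224   0.1532] [ 1.     0.014 -0.002 -0.   ] [-6.6  0.4  2.6] [0.08 1.56 0.03] 0.021448361774887542
```

View pics/crop4.png

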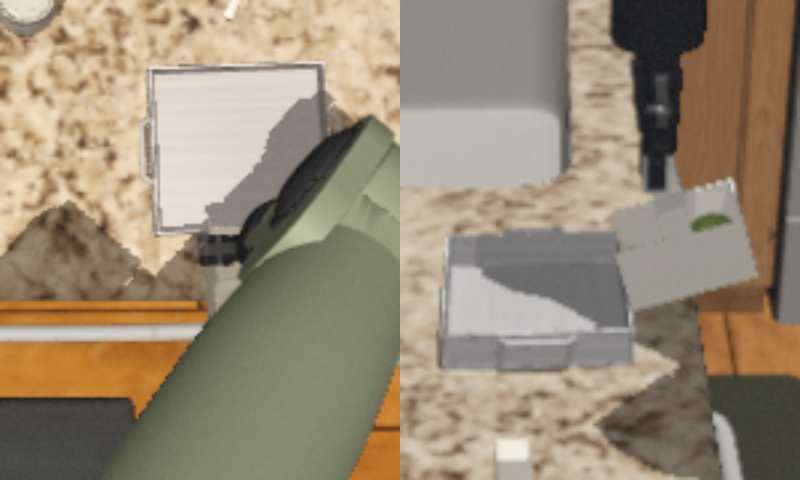

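Request:
servo_tool --commands "0.02 0 0.003 0 -1;0.04 0 0.004 0 -1;0.06 0 0.004 0 -1;0.075 0 0.004 0 -1;0.09 0 0.003 0 -1;0.105 0 0.002 0 -1;0.12 0 0 0 -1;0.135 0 -0.003 0 -1;0.15 0 -0.006 0 -1;0.165 0 -0.009 0 -1"

```text
t: 11.0
tcp_pos: [0.4195, -0.2234, 0.1505]
tool_rot: [1.0, 0.014, -0.001, -0.001]
ft_force: [-4.8, 2.6, 3.1]
width: 0.0214
grasp_force: 63.8
```

Request:
servo_tool --commands "0.015 0 -0.005 0 -1;0.03 0 -0.01 0 -1;0.045 0 -0.015 0 -1;0.055 0 -0.02 0 -1;0.055 0 -0.02 0 -1;0.055 0 -0.02 0 -1;0.055 0 -0.02 0 -1"

```text
t: 11.88
tcp_pos: [0.4369, -0.2241, 0.1444]
tool_rot: [1.0, 0.014, 0.0, -0.0]
ft_force: [-3.4, 2.2, 3.3]
width: 0.0212
grasp_force: 64.6
```

```bash
python3 -c "
from h import *
c=save('top','top5.png');s=save('side','side5.png');r=sense();print(r['t'],r['tcp_pos'].round(4),r['tool_rot'].round(3),r['ft_force'].round(1),r['torque'].round(2),r['width'])
a=cv2.imread('pics/top5.png');b=cv2.imread('pics/side5.png')
z=np.zeros((480,800,3),np.uint8);z[:,:400]=cv2.resize(a[190:370,310:460],(400,480));z[:,400:]=cv2.resize(b[120:280,280:413],(400,480));cv2.imwrite('pics/crop5.png',z)"
```

```text
11.975 [ 0.4369 -0.2243  0.1444] [ 1.     0.014  0.    -0.   ] [-3.2  3.6  3.2] [ 0.89  1.22 -0.12] 0.02139190933689868
```

View pics/crop5.png

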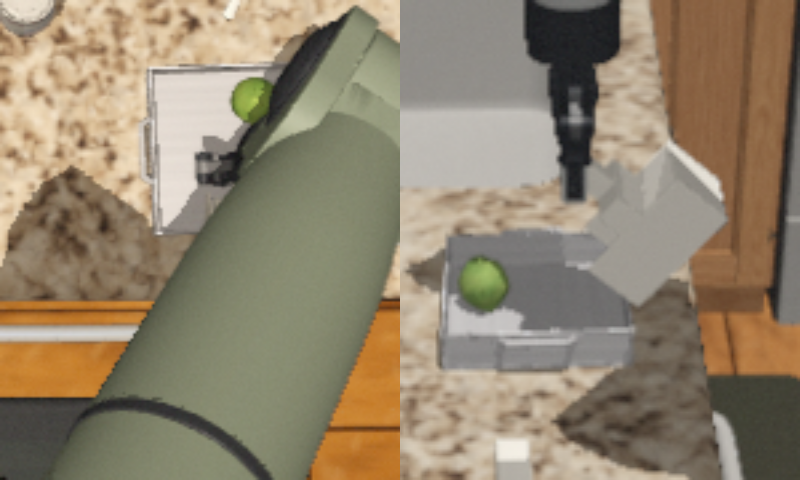

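Request:
servo_tool --commands "0 0 0.05 0 -1;0 0 0.1 0 -1;0.03 0 0.1 0 -1;0.065 0 0.1 0 -1;0.065 0 0.06 0 -1;0.065 0 0.02 0 -1;0.065 0 0.005 0 -1;0.065 0 0.005 0 -1"

```text
t: 12.98
tcp_pos: [0.4558, -0.2241, 0.145]
tool_rot: [1.0, 0.014, -0.001, -0.001]
ft_force: [-0.6, -0.3, -0.5]
width: 0.0211
grasp_force: 63.8
```

Request:
servo_tool --commands "-0.03 0 0 0 -1;-0.065 0 0.012 0 -1;-0.1 0 0.027 0 -1;-0.135 0 0.035 0 -1;-0.17 0 0.042 0 -1;-0.205 0 0.046 0 -1;-0.24 0 0.047 0 -1;-0.275 0 0.044 0 -1;-0.31 0 0.04 0 -1;-0.35 0 0.028 0 -1"

```text
t: 14.22
tcp_pos: [0.351, -0.2249, 0.1547]
tool_rot: [1.0, 0.014, 0.0, 0.001]
ft_force: [2.5, -2.2, 5.8]
width: 0.0212
grasp_force: 64.7
```

```bash
python3 -c "
from h import *
c=save('top','top6.png');s=save('side','side6.png');r=sense();print(r['t'],r['tcp_pos'].round(4),r['tool_rot'].round(3),r['ft_force'].round(1),r['torque'].round(2),r['width'])
a=cv2.imread('pics/top6.png');b=cv2.imread('pics/side6.png')
z=np.zeros((480,800,3),np.uint8);z[:,:400]=cv2.resize(a[190:370,310:460],(400,480));z[:,400:]=cv2.resize(b[120:280,280:413],(400,480));cv2.imwrite('pics/crop6.png',z)"
```

```text
14.325 [ 0.3495 -0.2245  0.1542] [ 1.     0.013 -0.001  0.   ] [ 0.4 -2.6  7. ] [-0.38 -0.32 -0.06] 0.021234150819913176
```

View pics/crop6.png

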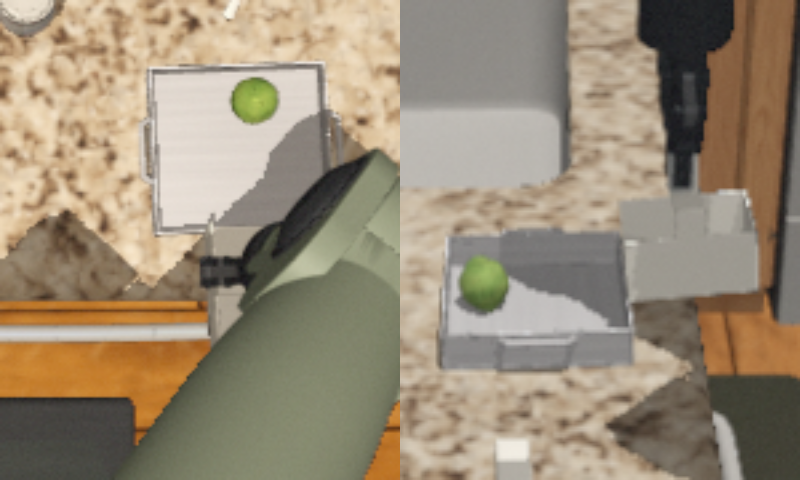

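Request:
servo_tool --commands "0 0 0.1 0 -1;0 0 0.2 0 -1;0.06 0.15 0.2 0 -1;0.14 0.3 0.2 0 -1;0.22 0.45 0.2 0 -1;0.3 0.55 0.2 0 -1;0.36 0.63 0.2 0 -1;0.38 0.65 0.2 0 -1;0.38 0.65 0.1 0 -1;0.38 0.65 0.05 0 -1"

```text
t: 15.58
tcp_pos: [0.4622, -0.0298, 0.167]
tool_rot: [1.0, 0.013, -0.003, 0.0]
ft_force: [0.4, 0.7, -1.0]
width: 0.0213
grasp_force: 63.7
```

Request:
servo_tool --commands "0 0 -0.06 0 -1;0 0 -0.12 0 -1;0 0 -0.15 0 -1;0 0 -0.165 0 -1;0 0 -0.175 0 -1;0 0 -0.175 0 -1;0 0 -0.175 0 -1"

```text
t: 16.45
tcp_pos: [0.4645, -0.0297, 0.1183]
tool_rot: [1.0, 0.014, -0.001, 0.001]
ft_force: [-6.4, 0.0, 15.3]
width: 0.0213
grasp_force: 66.0
```

Request:
servo_tool --commands "0 0 0 0 1;0 0 0 0 1;0 0 0 0 1;0 0 0 0 1;0 0 0.1 0 1;0 0 0.25 0 1;0 0 0.4 0 1;0 0 0.5 0 1;0 0 0.5 0 1;0 0 0.5 0 1"

```text
t: 17.7
tcp_pos: [0.4649, -0.0293, 0.2659]
tool_rot: [1.0, 0.014, -0.001, -0.0]
ft_force: [-0.1, -0.0, -0.8]
width: 0.0856
grasp_force: 0.0
```

```bash
python3 -c "
from h import *
c=save('top','top7.png');s=save('side','side7.png');r=sense();print(r['t'],r['tcp_pos'].round(4),r['ft_force'].round(1),r['width'])
b=cv2.imread('pics/side7.png');cv2.imwrite('pics/crop7.png',cv2.resize(b[130:430,220:420],(400,600)))
h=cv2.cvtColor(cv2.imread('pics/top7.png'),cv2.COLOR_BGR2HSV);m=cv2.inRange(h,(30,90,50),(60,255,255));m[:205]=0;m[290:]=0;m[:,:360]=0;m[:,440:]=0
v,u=np.nonzero(m);print(len(u),plane(c,[[u.mean(),v.mean()]],.025) if len(u) else '')"
```

```text
17.8 [ 0.4646 -0.0292  0.2654] [-0.4 -0.1 -0.7] 0.08556318310111595
226 [[ 0.51589437 -0.23905941  0.025     ]]
```

View pics/crop7.png

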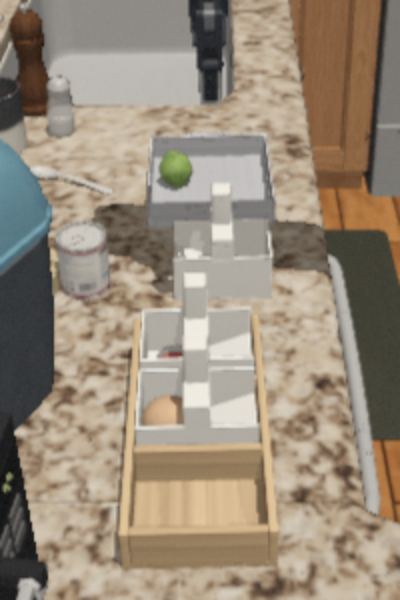

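The picture shows the bin standing upright on the bare strip, at about (222, 255), and the lime in the tray at (175, 168). The gripper is clear of everything, so I'm handing in.

```bash
python3 -c "
from station import hand_in
print(hand_in())"
```

```text
the job is handed in; nothing more can be done
None
```

The job is handed in at about 18 s on the robot's clock: the last pictures show the lime lying in the tray, its bin standing upright on the bare worktop between frame and tray, and the gripper clear; no verdict came back.

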